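Close up the spice chest and the salt box

TASK

The cooking is done: with your closed fingertips, push both open drawers of the wooden spice chest fully home and push the salt box's lid down until it is fully shut, in any order. Push only on the outside of the drawer fronts and the top side of the lid; grasp nothing and keep your fingers out of the drawers and from under the lid. The jars must stay standing in their drawers, and everything else stays where it is.

Things in the scene. Friction and masses are not known exactly. Their poses are not given: they have to be found in the camera images.
- chest: Low fixed wooden spice chest, 200 deep (x) by 280 wide (y) by 105 mm high, origin at the centre of its underside on the worktop, x axis from its front to its back, y to its left seen from the front looking in (+y). Its drawer fronts lie on its -x side. Its place (left or right half of the worktop) and yaw vary.
- drawer_left (a joint): How far the drawer on the chest's +y side stands out, m: 0 = fully home against a hard stop, 0.11 = fully out. It slides out along the chest's -x; about 1.5 N to move, no spring, stays where left.
- drawer_right (a joint): The same for the drawer on the chest's -y side.
- drawer_left_front (a point): Centre of the outer face of the left drawer's front panel, moves with the drawer; axes as the chest's. Panel: plain wood, no handle, 134 wide (y), 85 high (10 to 95 mm above the worktop), 14 mm thick (to +x from here). Behind it is an open-topped drawer body. With the drawer home this point lies at (-114, 69, 52.5) mm in the chest's frame.
- drawer_right_front (a point): The same for the right drawer; when home at (-114, -69, 52.5) mm in the chest's frame.
- salt_box: Fixed wooden salt box, 160 deep (x) by 170 wide (y) by 90 mm high, open at the top under its hinged lid, white inside; origin at the centre of its underside, x axis from front to back.
- salt_hinge (a point): Middle of the lid's hinge line, on the box's far (+x) top rim at (80, 0, 90) mm in the box's frame; axes as the box's (do not turn with the lid). The hinge line runs along y.
- salt_lid (a joint): Opening angle of the salt box's lid, rad: 0 = shut flat on the rim, growing as its front edge swings up and back about the hinge; 1.5 = nearly upright. The hinge is stiff (about 0.22 N m of friction): the lid stays where it is left, and must be pushed all the way down.
- salt_lid_edge (a point): Middle of the lid's front edge, on its top (outer) face, 170 mm from the hinge line and 12 mm off the lid's underside; turns with the lid. The lid is 170 long, 176 wide and 12 mm thick (its underside lies in the hinge line's plane).
- jar_left: Loose small spice jar, diameter 38, height 50 mm, standing in the left drawer; origin at the centre of its underside, z axis up the jar.
- jar_right: The same, standing in the right drawer.
- tin: Bystander: upright tin, diameter 52, height 65 mm, standing on the rear half of the chest's top; origin at its underside.
- mushroom_near: Bystander: mushroom lying cap down between the chest and the salt box, diameter 44, height 38 mm; origin at its underside.
- mushroom_far: Bystander: bigger mushroom, cap down, farther back, diameter 54, height 47 mm; origin at its underside.
- garlic: Bystander: garlic bulb on the worktop in front of the gap between chest and salt box, diameter 54, height 58 mm; origin at its underside.
- onion: Bystander: onion at the back, behind the mushrooms, diameter 74, height 82 mm; origin at its underside.
- stock_box: Bystander: flat carton lying on the robot's right near side, 55 x 110 x 30 mm; origin at its underside.
- pepper_mill: Bystander: pepper mill on a board far to the right, diameter 64, height 162 mm; origin at its underside.
There are look-alikes about, which are no part of the job. What is shaped like the jar_right but yellow is not meant.

How it is judged:
By the outcome, as a careful person would: the job done as asked, in the order asked, and still so for the second after the job is handed in, with the robot touching nothing.
It also fails if it takes over 58 s, if anything falls off the work surface, if the arm or the gripper's body presses on something with over 40 N, if the wrist force passes 120 N, or if a joint passes its speed limit or range.

ROBOT

A 7-joint arm with a two-finger parallel gripper is mounted at the origin on the work surface. World frame = base frame: x ahead of the robot, y to its left, z up, the work surface at z = 0. Lengths are in m, angles in rad, forces in N, time in s.
With the tool pointing down it reaches from about 0.425 to 0.8 m from the base axis. Payload 8.3 kg.
Tool frame: the origin (TCP) lies at the very end of the fingers, on their centre line; the grasp point (between the pads) lies 19 mm behind it; z points along the fingers, y is the line along which they close (so a half turn about z gives the same grasp; the last joint's range is limited). The gripper opens to 85 mm and grips with 20 to 120 N. Pads are 22 mm wide; open, the fingers measure 114 mm over their backs; the gripper's body (76 mm by 85 mm) begins 54 mm behind the grasp point. The pads swing forward as they close: fully open they stand 13 mm farther back than shut.
Start: joints at [1.141, 0.383, 0.016, 1.37, -0.006, 1.388, -0.046], TCP at [0.224, -0.583, 0.231] pointing down, gripper open.
Joint ranges: [-2.95, 2.95], [-0.25, 2.06], [-1.52, 1.56], [0.18, 2.33], [-1.44, 4.58], [0.02, 2.06], [-3.01, 3.01]. Speed limits (rad/s): [2.39, 2.39, 3.01, 3.01, 3.14, 3.14, 3.14].

INTERFACE

Orientations are given as a unit quaternion [w, x, y, z].
In Python, from workcell import env, cams, job gives the robot as it stands.
- The arm moves only by the shell command python3 -m pendant 'ROWS' [OPENING] [FORCE]. ROWS is JSON, a list of rows, each a list of 4 numbers: the shift along the tool's x, y, z scaled (see below), then the turn about the tool's z scaled (see below). A call has 1 to 10 rows; each row shifts and turns the commanded pose from where the row before left it, along the tool's axes as they then stand; what a row does not reach is not made up. The controller multiplies each number of a shift by 0.04 m and each number of a turn by 180 degrees. A row lasts 1/8 s, in which the tool goes at most 62.5 mm and 10.7 degrees, less where a joint would pass 70% of its speed; a pose out of reach is approached as far as the arm can. A call with a number of a shift or a turn outside -1 to 1 is refused whole. A call with a gripper value outside its range is refused whole. OPENING is the opening, from -1 (shut) to 1 (fully open), set as the call begins (- or left out, the last holds). The fingers move at their own pace and stop on an object; FORCE is the grip in N (left out, the last holds). Time passes only in rows, so rows that do not move let the fingers close. It gives the time, the measured TCP pose, the force, the opening and the grip force at its end, in the units of the state.
- env.state(): the state, without advancing time (a new reading comes with each control period).
- cams.camera(name): name is "side" or "top"; returns the picture (400x640x3 uint8, blue, green, red); there is no depth.
- cams.calibration(name): a dict with "vertical_fov" (degrees; the focal length in pixels is half the picture's height over the tangent of half this angle, whatever the lens; pixels are square), "cx", "cy" (the principal point, pixels), "pose" (4x4, takes a point from camera to world coordinates). Camera axes: x right, y down, z forward; pixel columns grow to the right and rows downward; lengths in m; the calibration is good to about 2 mm. A picture is of the moment at which its call begins. calibration takes no time and is no camera call.
- job.sign_off(): hands the job in; it is judged then, once.
The state is a dict: "t": time; "joint_positions": joint angles; "qd": joint speeds; "joint_efforts": joint torques, N m; "tool_pos": TCP position; "tcp_rot": TCP orientation; "wrist_force": force on the tool from outside, world axes, zero at the start; "torque": the same for the moment, N m; "finger_gap": finger opening in m; "grasp_force": force on a finger pad.
Only numpy, scipy, OpenCV 4.12 (cv2) and the standard library are available. Lean on these libraries where they do the work, as an engineer would, in place of code of your own. Each camera call takes 0.05 s, during which the arm holds its last target. There are 200 camera calls.

## Working session

There is one attempt and no reset: what is moved stays moved. The work goes in short steps, Python scripts to look and compute and a shell command to move; the robot and the scene stay as the last step left them, time stands still between calls to the robot, and variables do not carry over. Pictures are saved under pics/ and viewed, at most 10 in all, crops included, and the job is handed in when it is done.

```bash
mkdir -p pics; python3 - <<'E'
from workcell import env,cams,job
import cv2,numpy as np
for n in("side","top"):
    c=cams.calibration(n);print(n,c["vertical_fov"],c["cx"],c["cy"],{k:v for k,v in c.items() if k not in("pose","vertical_fov","cx","cy")});print(np.round(c["pose"],3))
    cv2.imwrite(f"pics/{n}0.png",cams.camera(n))
s=env.state();print(s)
E
```

```text
side 50.31271335681695 323.48866399853455 201.6667501040739 {}
[[-0.886 -0.221  0.408  0.039]
 [-0.464  0.463 -0.755  0.777]
 [-0.022 -0.858 -0.513  0.707]
 [ 0.     0.     0.     1.   ]]
top 53.29865178867127 324.2001840978544 198.48707941380377 {}
[[ 0.01  -0.992  0.123  0.4  ]
 [-1.    -0.01   0.005 -0.177]
 [-0.004 -0.124 -0.992  1.254]
 [ 0.     0.     0.     1.   ]]
{'t': 0.1, 'joint_positions': array([ 1.14110809,  0.38418776,  0.01637737,  1.37104739, -0.00631181,
        1.38818762, -0.04646851]), 'qd': array([-0.00017446, -0.00328197, -0.00073816, -0.00360132, -0.00012614,
       -0.00013889, -0.00029483]), 'joint_efforts': array([ 3.64613770e-03, -6.29137588e+01,  8.47808383e-01, -3.72758496e+01,
        1.66972785e-02,  1.05379731e-02, -1.03837790e-04]), 'tool_pos': array([ 0.2240137 , -0.58299289,  0.23035864]), 'tcp_rot': array([-8.74182226e-04,  9.83221729e-01,  1.82412278e-01, -1.70344419e-04]), 'wrist_force': array([-0.42078923, -0.68729397, -0.13671571]), 'torque': array([ 0.00092131, -0.01944517, -0.03900825]), 'grasp_force': 0.0, 'finger_gap': 0.08556650909587644}
```

View pics/side0.png

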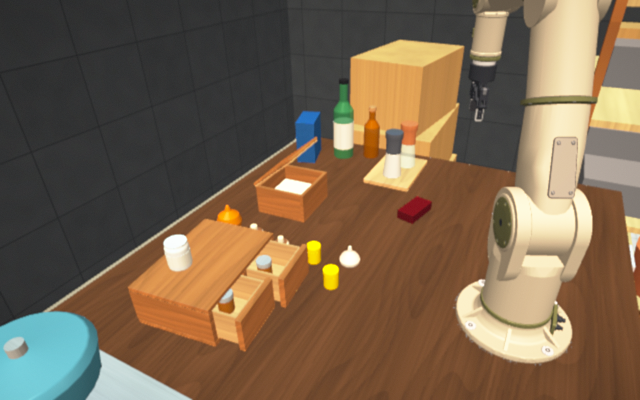

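View pics/top0.png

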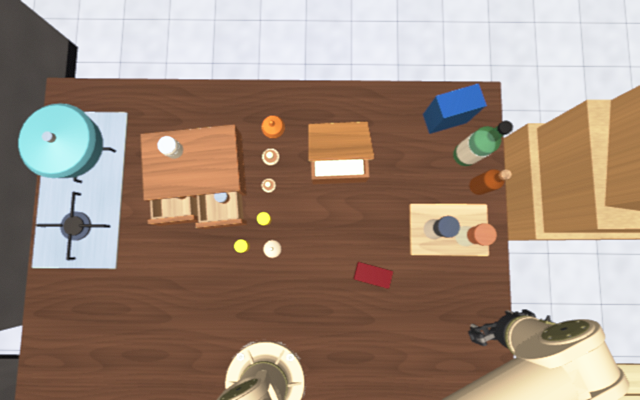

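The top view shows the chest at about (190,165) with drawers at (170,207) and (218,210). The salt box is at (340,152), and yellow look-alike jars stand at (241,246) and (263,218). I'll enlarge both views.

```bash
cat > h.py <<'E'
import cv2,numpy as np
from workcell import env,cams,job
def proj(n,P):
    c=cams.calibration(n);T=np.linalg.inv(c["pose"]);f=200/np.tan(np.radians(c["vertical_fov"]/2))
    p=np.atleast_2d(P)@T[:3,:3].T+T[:3,3];return p[:,:2]/p[:,2:]*f+[c["cx"],c["cy"]]
def ray(n,u,v):
    c=cams.calibration(n);f=200/np.tan(np.radians(c["vertical_fov"]/2));d=c["pose"][:3,:3]@[(u-c["cx"])/f,(v-c["cy"])/f,1]
    return c["pose"][:3,3],d
def atz(n,u,v,z):
    o,d=ray(n,u,v);return o+d*(z-o[2])/d[2]
def two(a,b):
    o1,d1=ray("side",*a);o2,d2=ray("top",*b)
    s=np.linalg.lstsq(np.c_[d1,-d2],o2-o1,rcond=None)[0];p,q=o1+s[0]*d1,o2+s[1]*d2
    return (p+q)/2,np.linalg.norm(p-q)
E
python3 - <<'E'
import cv2
t=cv2.imread("pics/top0.png");s=cv2.imread("pics/side0.png")
cv2.imwrite("pics/t1.png",cv2.resize(t[110:260,130:390],None,fx=3,fy=3,interpolation=cv2.INTER_CUBIC)) # 780x450
cv2.imwrite("pics/s1.png",cv2.resize(s[130:355,120:370],None,fx=2.6,fy=2.6,interpolation=cv2.INTER_CUBIC))
E
```

```text
(no output)
```

View pics/t1.png

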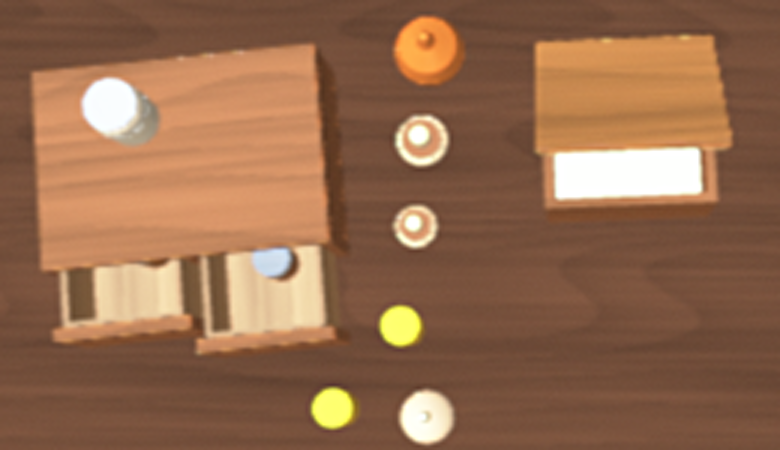

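View pics/s1.png

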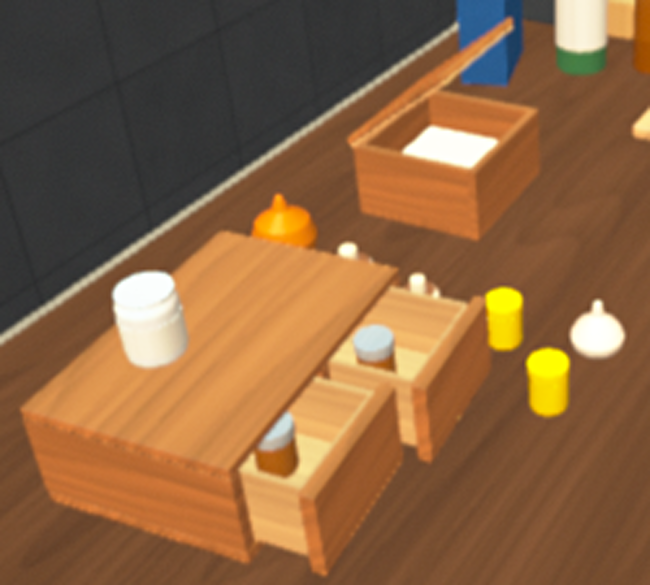

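Top crop: chest-top corners at about (32,72), (316,44), (330,243), (42,270). Left panel spans (53,335)–(192,322) and right panel (197,346)–(337,333). The amber jars with grey lids stand in the drawers at (150,262) and (272,260); the two yellow ones at (400,326) and (333,408) stand loose on the worktop and are not meant.

Salt box: lid hinge edge (536,42)–(714,36) and front edge (537,150)–(731,148).

```bash
python3 - <<'E'
from h import *
from scipy.optimize import least_squares
t=lambda u,v:np.array([u/3+130-.33,v/3+110-.33]); s=lambda u,v:np.array([u/2.6+120-.3,v/2.6+130-.3])
# corners order: back-left, back-right, front-right, front-left
tc=[t(32,72),t(316,44),t(330,243),t(42,270)];sc=[s(22,410),s(222,232),s(397,268),s(237,470)]
for a,b in zip(sc,tc):print("chest",np.round(two(a,b)[0],3),round(two(a,b)[1],4))
def tf(p,X):
    c,q=np.cos(p[2]),np.sin(p[2]);X=np.array(X,float);return np.c_[p[0]+c*X[:,0]-q*X[:,1],p[1]+q*X[:,0]+c*X[:,1],X[:,2]]
C=[[.1,.14,.105],[.1,-.14,.105],[-.1,-.14,.105],[-.1,.14,.105]]
r=least_squares(lambda p:np.r_[(proj("top",tf(p,C))-tc).ravel(),(proj("side",tf(p,C))-sc).ravel()],[.6,.2,0],loss="soft_l1")
print("chest",r.x,np.round(r.fun,1));p=r.x
# drawer fronts outer face: top outer corners in side view & bottom near corner
for nm,y,L in(("L",.069,[(s(325,500),67,95),(s(401,388),-67,95),(s(325,573),67,10)]),("R",-.069,[(s(427,388),67,95),(s(490,300),-67,95),(s(430,460),67,10)])):
    e=[]
    for px,dy,z in L:
        w=atz("side",*px,z/1000);c,q=np.cos(p[2]),np.sin(p[2]);d=w[:2]-p[:2];e.append((round(-.114-(c*d[0]+q*d[1]),4),round(-q*d[0]+c*d[1]-y,3)))
    print(nm,"out,dy",e)
# salt: box rim front corners top view, side view
tb=[t(716,203),t(545,209)];
sb=[s(538,108),s(476,168),s(355,146)] # front right, front left, back left
print("salt",[np.round(atz("side",*q,.09),3) for q in sb],[np.round(atz("top",*q,.09),3) for q in tb])
print("lid edge L,R", [ (np.round(two(a,b)[0],3),round(two(a,b)[1],4)) for a,b in((s(350,142),t(536,42)),(s(512,22),t(731,148)))])
for n,px in (("hingeL",t(536,42)),("hingeR",t(714,36))):print(n,np.round(atz("top",*px,.1),3))
for n,px,z in(("y1",t(400,326),.05),("y2",t(333,408),.05),("garlic",t(427,417),.04),("mn",t(416,227),.03),("mf",t(421,140),.04),("tin",t(110,108),.065+.105)):print(n,np.round(atz("top",*px,z),3))
E
```

```text
chest [0.73  0.376 0.103] 0.0041
chest [0.763 0.097 0.101] 0.0016
chest [0.564 0.076 0.104] 0.0008
chest [0.53  0.351 0.104] 0.0088
chest [0.64541019 0.22513263 0.11949894] [ 0.1  1.1 -0.6  0.3  0.3  0.1  0.4  1.6 -0.6 -0.4 -0.4 -1.   0.7 -0.6
 -2.3 -0.2]
L out,dy [(np.float64(0.0622), np.float64(0.066)), (np.float64(0.0597), np.float64(-0.064)), (np.float64(0.0502), np.float64(0.065))]
R out,dy [(np.float64(0.0802), np.float64(0.067)), (np.float64(0.083), np.float64(-0.063)), (np.float64(0.0756), np.float64(0.065))]
salt [array([ 0.61 , -0.305,  0.09 ]), array([ 0.604, -0.143,  0.09 ]), array([ 0.758, -0.127,  0.09 ])] [array([ 0.609, -0.302,  0.09 ]), array([ 0.601, -0.133,  0.09 ])]
lid edge L,R [(array([ 0.766, -0.123,  0.096]), np.float64(0.0068)), (array([ 0.64 , -0.303,  0.199]), np.float64(0.0018))]
hingeL [ 0.768 -0.122  0.1  ]
hingeR [ 0.776 -0.299  0.1  ]
y1 [0.487 0.013 0.05 ]
y2 [0.404 0.078 0.05 ]
garlic [ 0.396 -0.015  0.04 ]
mn [0.591 0.003 0.03 ]
mf [ 0.681 -0.001  0.04 ]
tin [0.679 0.27  0.17 ]
```

The scales agree with the given sizes: the chest top measures about 0.104 m, the drawers stand out about 0.06 and 0.08 m, and the lid is about 0.6 rad open. I'll do the lid first. Close the fingers, rise, and travel above the pepper mill.

```bash
python3 -m pendant '[[0,0,-1,0],[0,0,-1,0],[0,0,-0.5,0],[0.9,-0.31,0,0],[0.9,-0.31,0,0],[0.9,-0.31,0,0],[0.9,-0.31,0,0],[0.9,-0.31,0,0],[0.9,-0.31,0,0],[0.9,-0.31,0,0]]' -1 20
```

```text
t: 1.35
tool_pos: [0.4289, -0.411, 0.3308]
tcp_rot: [-0.0, 0.983, 0.182, -0.0]
wrist_force: [0.4, -0.9, -0.2]
finger_gap: -0.0002
grasp_force: 0.0
```

```bash
python3 -m pendant '[[0.92,-0.31,0,0],[0.92,-0.31,0,0],[0.92,-0.31,0,0],[0.92,-0.31,0,0],[0.92,-0.31,0,0],[0.92,-0.31,0,0],[0.92,-0.31,0,0],[0.92,-0.31,0,0],[0,0,0,0]]'; python3 - <<'E'
from h import *
print(env.state()["joint_positions"].round(2))
cv2.imwrite("pics/s2.png",cv2.resize(cams.camera("side")[60:240,180:420],None,fx=3,fy=3,interpolation=cv2.INTER_CUBIC))
E
```

```text
t: 2.48
tool_pos: [0.6693, -0.2097, 0.3291]
tcp_rot: [-0.002, 0.983, 0.185, -0.001]
wrist_force: [0.1, 0.1, -0.1]
finger_gap: -0.0
grasp_force: 0.0
[ 0.37  0.57 -0.21  0.89  0.11  1.69 -1.  ]
```

View pics/s2.png

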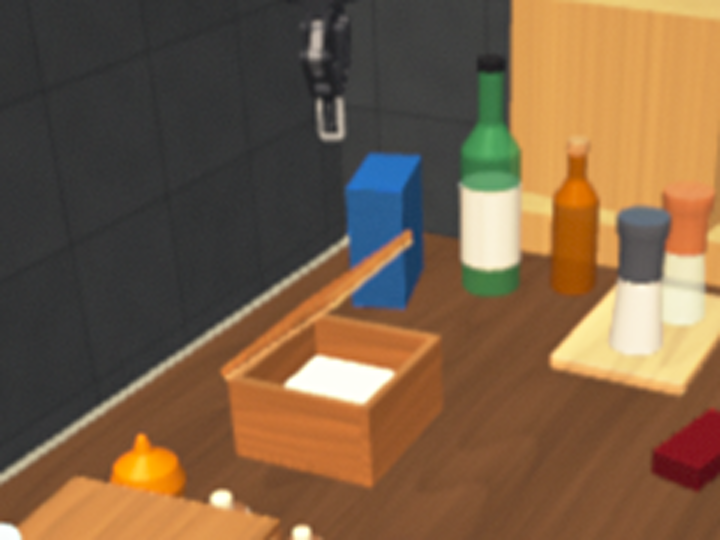

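The closed tip is at crop (332,138), above the lid, whose free edge is at (410,235), on the far side. I'll descend onto the lid.

```bash
python3 -m pendant '[[0,0,1,0],[0,0,1,0],[0,0,1,0],[0,0,0.5,0],[0,0,0.25,0],[0,0,0.25,0],[0,0,0.25,0],[0,0,0.25,0],[0,0,0.25,0]]'
```

```text
t: 3.65
tool_pos: [0.6676, -0.2138, 0.1409]
tcp_rot: [0.0, 0.983, 0.182, 0.0]
wrist_force: [-1.2, -1.0, 1.6]
finger_gap: 0.0002
grasp_force: 0.5
```

```bash
python3 -m pendant '[[0,0,0.25,0],[0,0,0.25,0],[0,0,0.25,0],[0,0,0.15,0],[0,0,0.05,0],[0,0,0.05,0],[0,0,0,0]]'
```

```text
t: 4.53
tool_pos: [0.6677, -0.2138, 0.1022]
tcp_rot: [0.0, 0.983, 0.182, 0.0]
wrist_force: [-3.0, 0.0, 4.9]
finger_gap: -0.0001
grasp_force: 2.3
```

```bash
python3 -m pendant '[[0,0,0.05,0],[0,0,0.05,0],[0,0,0.05,0],[0,0,0,0]]'
```

```text
t: 5.03
tool_pos: [0.6679, -0.214, 0.1018]
tcp_rot: [0.001, 0.983, 0.182, 0.002]
wrist_force: [-18.7, 5.3, 36.4]
finger_gap: 0.0002
grasp_force: 17.9
```

The lid is hard against its stop at z = 0.102 with 36 N. Next I lift off and travel to the front of the right drawer.

```bash
python3 -m pendant '[[0,0,-1,0],[0,0,-1,0],[0,0,-1,0],[-0.22,-0.87,0,0],[-0.22,-0.87,0,0],[-0.22,-0.87,0,0],[-0.22,-0.87,0,0],[-0.22,-0.87,0,0],[-0.22,-0.87,0,0],[-0.22,-0.87,0,0]]' && python3 -m pendant '[[-0.22,-0.87,0,0],[-0.22,-0.87,0,0],[-0.22,-0.87,0,0],[-0.22,-0.87,0,0],[-0.22,-0.87,0,0],[0,0,0,0.04],[0,0,0,0.04],[0,0,0,0]]'; python3 - <<'E'
from h import *
print(env.state()["joint_positions"].round(2))
i=cams.camera("top");cv2.imwrite("pics/t3.png",cv2.resize(i[110:310,130:390],None,fx=3,fy=3,interpolation=cv2.INTER_CUBIC)[:600])
E
```

```text
t: 6.28
tool_pos: [0.5222, -0.0075, 0.2156]
tcp_rot: [0.0, 0.983, 0.182, 0.001]
wrist_force: [-0.3, 0.5, 0.3]
finger_gap: -0.0001
grasp_force: 0.0
t: 7.28
tool_pos: [0.4193, 0.1383, 0.2156]
tcp_rot: [-0.0, 0.998, 0.058, 0.0]
wrist_force: [-0.0, -0.2, 0.5]
finger_gap: 0.0003
grasp_force: 0.0
[ 0.08  0.02 -0.47  1.85  0.01  1.28 -1.85]
```

View pics/t3.png

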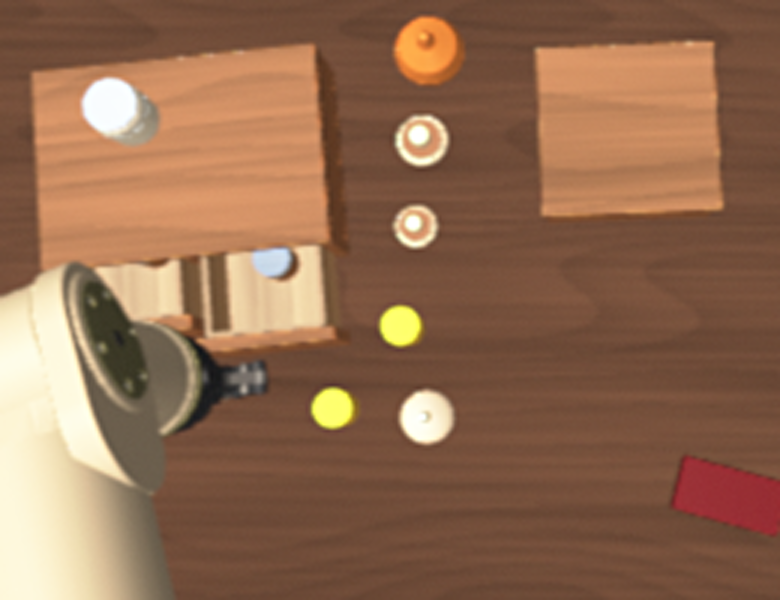

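The lid lies flat, and the gripper at (255,378) hangs in front of the right drawer panel at (270,340), clear of the yellow jar at (333,408). I'll descend and push.

```bash
python3 -m pendant '[[0,0,1,0],[0,0,1,0],[0,0,1,0],[0,0,0.85,0],[0,0,0,0]]' && python3 -m pendant '[[0.25,0,0,0],[0.25,0,0,0],[0.25,0,0,0],[0.25,0,0,0],[0.25,0,0,0]]'
```

```text
t: 7.95
tool_pos: [0.4173, 0.1376, 0.0595]
tcp_rot: [0.0, 0.998, 0.059, -0.002]
wrist_force: [0.3, -0.5, 1.3]
finger_gap: 0.0001
grasp_force: 0.0
t: 8.57
tool_pos: [0.4694, 0.1439, 0.0614]
tcp_rot: [0.0, 0.998, 0.058, -0.0]
wrist_force: [-2.7, 0.9, 1.5]
finger_gap: -0.0003
grasp_force: 0.9
```

```bash
python3 -m pendant '[[0.2,0,0,0],[0.2,0,0,0],[0.2,0,0,0],[0.2,0,0,0],[0.2,0,0,0],[0.15,0,0,0],[0.07,0,0,0],[0.05,0,0,0],[0.05,0,0,0]]'
```

```text
t: 9.7
tool_pos: [0.5212, 0.1499, 0.0613]
tcp_rot: [0.0, 0.998, 0.058, -0.0]
wrist_force: [-1.1, -1.1, 0.7]
finger_gap: 0.0005
grasp_force: 0.8
```

```bash
python3 -m pendant '[[0.05,0,0,0],[0.05,0,0,0],[0.05,0,0,0],[0.05,0,0,0],[0,0,0,0]]'
```

```text
t: 10.32
tool_pos: [0.5295, 0.1511, 0.0614]
tcp_rot: [-0.0, 0.998, 0.058, 0.0]
wrist_force: [-0.7, -1.1, -0.9]
finger_gap: -0.0001
grasp_force: 0.4
```

```bash
python3 -m pendant '[[0.05,0,0,0],[0.05,0,0,0],[0.05,0,0,0],[0,0,0,0]]'
```

```text
t: 10.82
tool_pos: [0.5293, 0.1512, 0.0607]
tcp_rot: [0.001, 0.998, 0.059, -0.006]
wrist_force: [-27.3, -5.8, 19.6]
finger_gap: -0.0001
grasp_force: 14.1
```

The right drawer is home against its stop (27 N). I'll back off and go to the left drawer.

```bash
python3 -m pendant '[[-0.8,0,0,0],[-0.8,0,0,0],[-0.8,0,0,0],[0,-0.8,0,0],[0,-0.8,0,0],[0,-0.8,0,0],[0,-0.72,0,0],[0,0,0,0]]'; python3 - <<'E'
from h import *
i=cams.camera("side");cv2.imwrite("pics/s4.png",cv2.resize(i[130:355,120:420],None,fx=2.6,fy=2.6,interpolation=cv2.INTER_CUBIC))
E
```

```text
t: 11.82
tool_pos: [0.425, 0.2678, 0.0619]
tcp_rot: [-0.001, 0.998, 0.06, 0.001]
wrist_force: [0.3, 0.7, -0.5]
finger_gap: -0.0002
grasp_force: 0.0
```

View pics/s4.png

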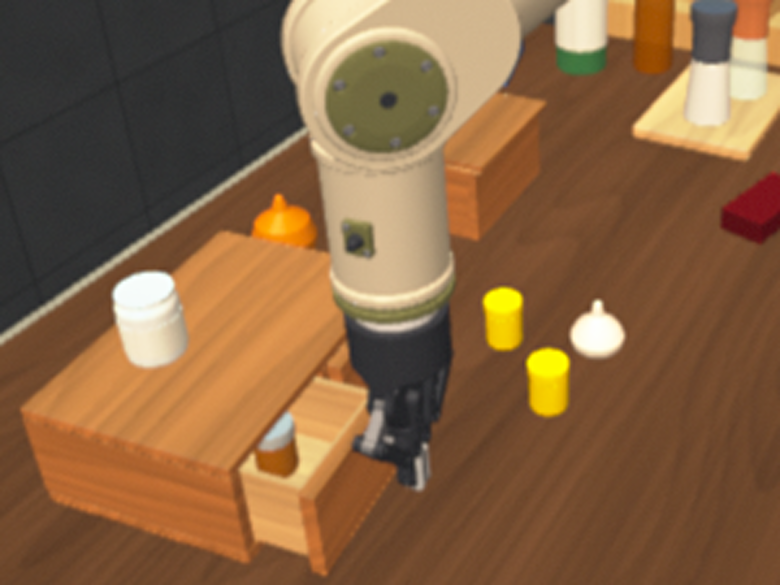

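The right drawer is shut. The fingertip at (418,485) is in front of the left panel, outside it, and the left jar is standing at (275,445). I'll push.

```bash
python3 -m pendant '[[0.25,0,0,0],[0.25,0,0,0],[0.25,0,0,0],[0.2,0,0,0],[0.2,0,0,0],[0.2,0,0,0],[0.2,0,0,0],[0.2,0,0,0],[0.2,0,0,0],[0.1,0,0,0]]' && python3 -m pendant '[[0.05,0,0,0],[0.05,0,0,0],[0.05,0,0,0],[0,0,0,0]]'
```

```text
t: 13.12
tool_pos: [0.5075, 0.2741, 0.0613]
tcp_rot: [-0.0, 0.998, 0.058, 0.0]
wrist_force: [-1.9, -1.9, -0.8]
finger_gap: 0.0002
grasp_force: 0.8
t: 13.62
tool_pos: [0.5131, 0.2748, 0.0615]
tcp_rot: [-0.0, 0.998, 0.058, 0.0]
wrist_force: [-0.4, -0.2, -0.4]
finger_gap: 0.0002
grasp_force: 0.2
```

```bash
python3 -m pendant '[[0.05,0,0,0],[0.05,0,0,0],[0.05,0,0,0],[0.02,0,0,0],[0,0,0,0]]'
```

```text
t: 14.25
tool_pos: [0.5153, 0.2752, 0.0612]
tcp_rot: [0.001, 0.998, 0.059, -0.004]
wrist_force: [-19.5, -7.5, 15.1]
finger_gap: 0.0002
grasp_force: 10.5
```

Hard stop again, at the predicted x = 0.515. I'll back off, rise clear and check.

```bash
python3 -m pendant '[[-0.8,0,0,0],[-0.8,0,0,0],[-0.6,0,0,0],[0,0,-1,0],[0,0,-1,0],[0,0,-1,0],[0,0,-1,0],[0,0,0,0]]'; python3 - <<'E'
from h import *
a=cams.camera("top")[110:260,130:390];b=cams.camera("side")[130:355,120:370]
cv2.imwrite("pics/end.png",np.vstack([cv2.resize(a,(500,288)),cv2.resize(b,(344,310))[:, :344] if 0 else cv2.copyMakeBorder(cv2.resize(b,(344,310)),0,0,0,156,0)]))
E
```

```text
t: 15.25
tool_pos: [0.434, 0.2668, 0.2252]
tcp_rot: [-0.002, 0.998, 0.058, 0.004]
wrist_force: [0.3, 1.2, -0.7]
finger_gap: -0.0001
grasp_force: 0.0
```

View pics/end.png

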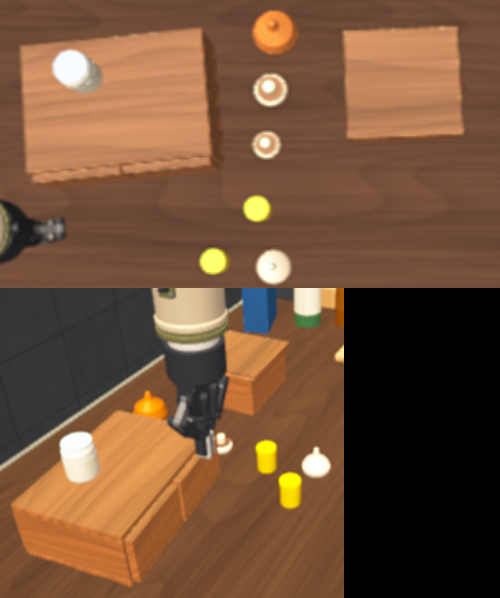

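Both drawer fronts are flush along (30–210, 165–180), the lid is flat at (400,80), and the bystanders are where they were. I'm handing in.

```bash
python3 -c "
from workcell import job
print(job.sign_off())"
```

```text
the job is handed in; nothing more can be done
None
```

I pushed the salt box lid and both drawers against their hard stops and handed the job in at about 15 s; the final pictures show everything shut and the visible bystanders unmoved, though the jars can't be seen inside the closed drawers.

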